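# Take the amber filter out of its gel viewer

## Robot

A 6-joint arm with a two-finger parallel gripper is mounted at the origin on a cart in front of the work surface, level with it; the furniture and walls round the work are solid. World frame = base frame: x ahead of the robot, y to its left, z up, the work surface at z = 0. Lengths are in m, angles in rad, forces in N, time in s.
With the tool pointing down it reaches from about 0.25 to 0.775 m from the base axis. Payload 4 kg.
Tool frame: the origin (TCP) lies midway between the tips of the shut fingers; the grasp point (between the pads) lies 19 mm behind it (robot.tcp_to_grasp is the distance from the TCP to the grasp point, in m); z points along the fingers, y is the line along which they close (so a half turn about z gives the same grasp; the last joint's range is limited). The gripper opens to 94 mm and grips with 3 to 60 N. Pads are 16 mm wide; open, the fingers measure 119 mm over their backs; the gripper's body (75 mm by 177 mm) begins 78 mm behind the grasp point.
Start: joints at [-0.103, 0.087, 1.371, -0, 1.684, -0.103], TCP at [0.55, -0, 0.206] pointing down, gripper open.
Joint ranges: [-3.1, 3.1], [-0.76, 2.03], [0.27, 2.55], [-1.08, 4.22], [0.17, 2.65], [-2.57, 2.57]. Speed limits (rad/s): [2.79, 2.79, 3.14, 3.14, 3.14, 3.14].

## Interface

Orientations are given as [roll, pitch, yaw] about the fixed x, y, z axes, in that order (R = Rz(yaw) Ry(pitch) Rx(roll)).
In Python, from bench import robot, viewer gives the robot as it stands. The module is installed in compiled form; this text tells all that it offers.
- The arm moves only by the shell command python3 -m handwheel 'ROWS' [OPENING]. ROWS is JSON, a list of rows, each a list of 6 numbers: the shift along the tool's x, y, z in units of 0.2 m (1.0 is 0.2 m), then the turn, a rotation vector about the tool's x, y, z in units of 30 degrees (1.0 is 30 degrees). In form: [[x, y, z, wx, wy, wz], ...]. A call has 1 to 10 rows; each row is the pose to reach, as a shift and turn from the pose commanded when the call began, along the tool's axes at that moment; what a row does not reach only later rows make up. A row lasts 1/12 s, in which the tool goes at most 41.7 mm and 7.16 degrees, less where a joint would pass 70% of its speed; a pose out of reach is approached as far as the arm can. A call with a number of a shift or a turn outside -1 to 1 is refused whole. A call with a gripper value outside its range is refused whole. OPENING is the gripper's target within -1 to 1 (shut at 1, half-way at 0, fully open at -1), set as the call begins (- or left out, the last holds). The fingers move at their own pace and stop on an object; the grip force is fixed at half the most. Time passes only in rows, so rows that repeat a pose let the fingers close. It gives the time, the measured TCP pose, the force, the opening and the grip force at its end, in the units of the state.
- robot.get_obs(): the state, without advancing time (a new reading comes with each control period).
- viewer.snapshot(name): name is "scene" or "side" or "wrist"; returns the picture (400x640x3 uint8, red, green, blue); there is no depth.
- viewer.calibration(name): a dict with "fx", "fy", "cx", "cy" (pixels), "R" (3x3) and "t" (3): a world point X has camera coordinates R X + t. Camera axes: x right, y down, z forward; pixel columns grow to the right and rows downward; lengths in m; the calibration is good to about 2 mm. A picture is of the moment at which its call begins: read the wrist's pose just before it. calibration takes no time and is no camera call; for the wrist camera it gives the pose at the moment of the call.
- robot.close_job(): hands the job in; it is judged then, once.
The state is a dict: "time": time; "joint_positions": joint angles; "qvel": joint speeds; "joint_torque": joint torques, N m; "tool_pos": TCP position; "ee_rot": TCP orientation; "wrist_force": force on the tool from outside, world axes, zero at the start; "wrist_torque": the same for the moment, N m; "width": finger opening in m; "finger_force": force on a finger pad.
Only numpy, scipy, OpenCV 4.12 (cv2) and the standard library are available. Lean on these libraries where they do the work, as an engineer would, in place of code of your own. Each camera call takes 0.05 s, during which the arm holds its last target. There are 200 camera calls.

## Task

Two gel viewers stand on the bench, each with a coloured filter plate held in its recess by a swing tab. On the viewer with the amber filter, turn the tab about a quarter turn aside, then lift the amber filter out by its grip bar and set it down flat in the white tray without dropping it. Leave the blue filter in place.

Things in the scene. Friction and masses are not known exactly. Their poses are not given: they have to be found in the camera images.
- tab_amber (a joint): steel swing tab of the amber filter's viewer, on an upright pivot 63 mm from the filter's centre, at (-63, 0, -11) mm in filter_amber's axes (seated). q = 0: its inner end points over the filter and holds it; q grows counterclockwise from above; it turns either way to 1.65 rad, clears the filter beyond 1.0 rad, and stays where it is left (about 1 N at the post turns it).
- post_amber (a point): middle, half-way up, of the red upright round thumb post on the outer end of the amber filter's tab: 10 mm in diameter, rising 22.5 mm above the 4 mm thick tab (tab face 11 mm below this point), 35 mm from the pivot, at pivot + 35 mm * (-cos q, -sin q) in the x, y of filter_amber (seated). It swings with the tab and may turn in a light pinch.
- filter_amber (a point): amber (orange) 90 x 80 x 5 mm filter plate, about 80 g, flat in a 6 mm deep recess; a black grip bar stands on its middle (44 mm along x, 12 mm wide along y, 26 mm tall). Point: on the bar, 14 mm above the plate's face, 12 mm below the bar's top, 47 mm above the bench when seated. z up, x from the tab's pivot to the plate. Fixed white viewer: 180 x 112 mm, rim 34 mm above the bench.
- filter_blue (a point): blue filter, to be left alone: the same plate with the same black grip bar in blue, held by a like tab in a like viewer. The point lies on its grip bar as on the amber one.
- tray_floor (a point): centre of the inner floor of the fixed white shallow tray: 170 mm (x) by 160 mm (y) outside, walls 4 mm thick and 12 mm tall over all; the floor's upper face (4 mm above the bench) is at this point. A filter laid here has its own point 19 mm above this one.
Not all that is in view belongs to the job. What is meant by the part that bears filter_amber is not brown, grey or turquoise, and is the larger of those in its own colour.

How it is judged:
On the way, in this order (a step that is already met when the one before it is completed fails the run):
1. the tab is turned aside by more than 1.15 rad (66 degrees), either way, while the amber filter is still seated (within 10 mm of its start) ((value of joint tab_amber above 1.15 rad or value of joint tab_amber below -1.15 rad) and distance of filter_amber from where it was at the start of the episode below 0.01 m), for 0.1 s.
2. the amber filter is lifted clear of its viewer (its point more than 60 mm above the bench) (height (world z) of filter_amber above 0.06 m), for 0.1 s.
At the end, for the whole second after the job is handed in: the amber filter lies flat (within 0.1 rad) and at rest on the tray's floor, its centre within 55 mm of the tray's centre and its point less than 30 mm above the bench (horizontal distance between filter_amber and tray_floor below 0.055 m and height (world z) of filter_amber below 0.03 m and angle between filter_amber's own z axis and vertical below 0.1 rad and linear speed of plate_amber below 0.02 m/s); the robot touches nothing.
It fails at once if the blue filter is moved by more than 10 mm (distance of filter_blue from where it was at the start of the episode above 0.01 m).
It fails at once if the amber filter is dropped (moves faster than 0.7 m/s, a fall of 25 mm, while not held) (contact force between the fingers and plate_amber below 0.05 N and linear speed of plate_amber above 0.7 m/s).
It also fails if it takes over 48 s, if anything falls off the work surface, if the arm or the gripper's body presses on something with over 40 N, if the wrist force passes 120 N, or if a joint passes its speed limit or range.

## Working session

There is one attempt and no reset: what is moved stays moved. The work goes in short steps, Python scripts to look and compute and a shell command to move; the robot and the scene stay as the last step left them, time stands still between calls to the robot, and variables do not carry over. Pictures are saved under pics/ and viewed, at most 10 in all, crops included, and the job is handed in when it is done.

```bash
mkdir -p pics
python3 - <<'E'
from bench import robot, viewer
import cv2,json
o=robot.get_obs();print({k:o[k] for k in('time','tool_pos','ee_rot','width')})
for n in("scene","side"):
    cv2.imwrite(f"pics/{n}0.png",viewer.snapshot(n)[:,:,::-1]);c=viewer.calibration(n);print(n,c)
E
```

```text
{'time': 0.0, 'tool_pos': array([5.49463717e-01, 5.75556121e-05, 2.04332684e-01]), 'ee_rot': array([-3.13946740e+00, -2.24382633e-04,  1.57081527e+00]), 'width': 0.09392336181078524}
scene {'fx': 437.8276366405428, 'fy': 437.8276366405428, 'cx': 309.4212542516732, 'cy': 197.84553653428293, 'R': array([[-0.65117653, -0.75882042,  0.01267705],
       [-0.59933553,  0.50392474, -0.62197812],
       [ 0.46558142, -0.41261536, -0.78293199]]), 't': array([0.50121422, 0.30745765, 1.27091508])}
side {'fx': 479.34482545305167, 'fy': 479.34482545305167, 'cx': 316.5000578142268, 'cy': 202.92117111684476, 'R': array([[ 0.83851553, -0.54478368, -0.01012149],
       [-0.21073249, -0.30711132, -0.92804874],
       [ 0.50247739,  0.7803162 , -0.37232123]]), 't': array([-0.39155565,  0.22607784,  1.46346373])}
```

View pics/scene0.png

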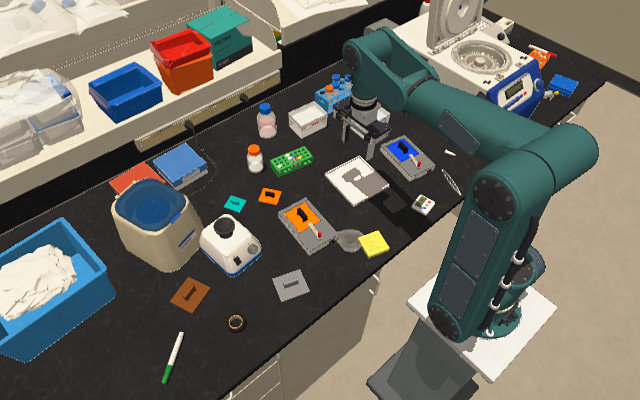

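View pics/side0.png

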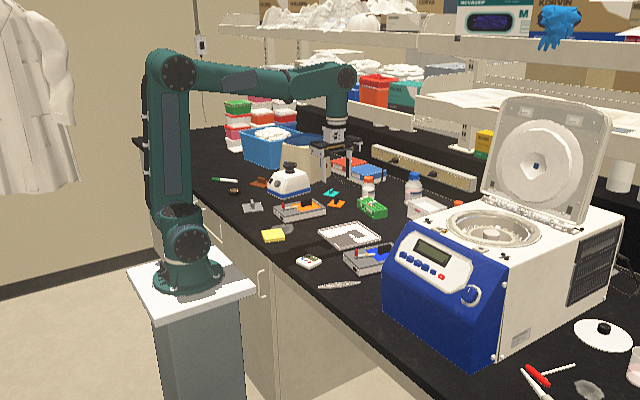

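The scene view shows the amber viewer at about (305,222) with its red post near (320,234). The tray is at (357,182) and the blue viewer at (407,157). The small orange plate at (270,196) is a decoy. I'll zoom in to get exact pixels.

```bash
cat > h.py <<'E'
import numpy as np
from bench import viewer
def px(c,u,v,z):
    "world point at height z seen at pixel u,v"
    d=c["R"].T@np.array([(u-c["cx"])/c["fx"],(v-c["cy"])/c["fy"],1]); o=-c["R"].T@c["t"]
    return o+d*(z-o[2])/d[2]
def proj(c,X):
    p=c["R"]@np.asarray(X)+c["t"]; return np.array([c["fx"]*p[0]/p[2]+c["cx"],c["fy"]*p[1]/p[2]+c["cy"]])
E
python3 - <<'E'
import cv2
a=cv2.imread('pics/scene0.png')[145:265,265:425]
cv2.imwrite('pics/crop1.png',cv2.resize(a,None,fx=5,fy=5,interpolation=cv2.INTER_CUBIC))
E
```

```text
(no output)
```

View pics/crop1.png

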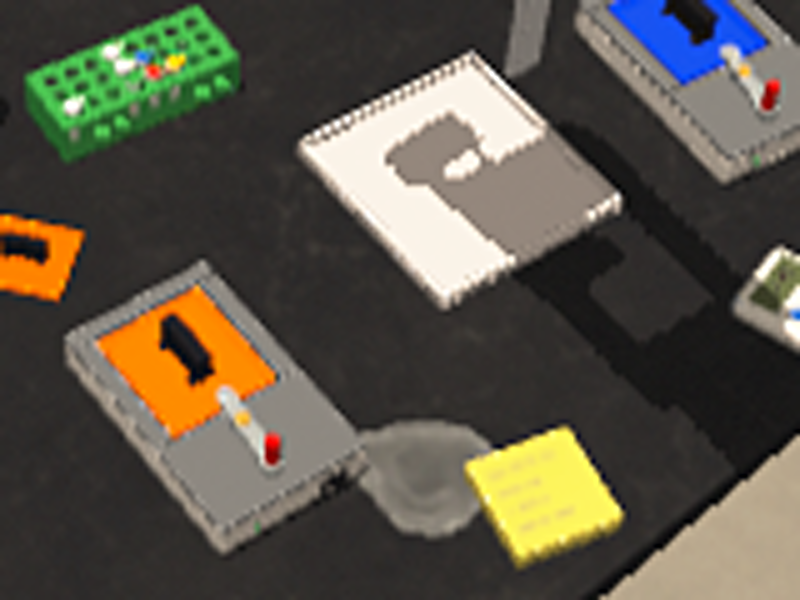

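The crop shows the amber plate's corners at crop px (97,342), (200,285), (277,377), (175,437), and its bar runs from (172,322) to (203,375). The post's top is at (272,437), the pivot's yellow dot at (243,418), and the tray corners at (300,142), (473,52), (622,198), (445,300).

Run:
```python
from h import *
np.set_printoptions(precision=4,suppress=True)
c=viewer.calibration("scene")
f=lambda L,z:np.array([px(c,265+u/5,145+v/5,z) for u,v in L])
P=f([(97,342),(200,285),(277,377),(175,437)],.033);print(P,P.mean(0),np.linalg.norm(np.diff(P,axis=0),axis=1))
ax=(P[0]+P[1]-P[2]-P[3])[:2];yaw=np.arctan2(ax[1],ax[0]);print("filter x yaw",yaw)
m=P.mean(0)[:2];u=np.array([np.cos(yaw),np.sin(yaw)]);print("pivot",m-.063*u,"post",m-.098*u)
print("pivot seen",f([(243,418)],.038),"post top seen",f([(272,435)],.060))
T=f([(300,142),(473,52),(622,198),(445,300)],.012);print(T,T.mean(0),np.linalg.norm(np.diff(T,axis=0),axis=1))
print("blue post",f([(769,85)],.06))
w=viewer.calibration("wrist");print("wrist cam pos",-w["R"].T@w["t"],w["R"])
```

```text
[[0.6043 0.2497 0.033 ]
 [0.597  0.1681 0.033 ]
 [0.508  0.1787 0.033 ]
 [0.5146 0.2585 0.033 ]] [0.556  0.2137 0.033 ] [0.0819 0.0897 0.0801]
filter x yaw -0.10815982732881284
pivot [0.4934 0.2205] post [0.4586 0.2243]
pivot seen [[0.4954 0.2186 0.038 ]] post top seen [[0.4633 0.2235 0.06  ]]
[[ 0.6622  0.0192  0.012 ]
 [ 0.6462 -0.1384  0.012 ]
 [ 0.4782 -0.1187  0.012 ]
 [ 0.4934  0.0394  0.012 ]] [ 0.57   -0.0496  0.012 ] [0.1584 0.1692 0.1588]
blue post [[ 0.4598 -0.2389  0.06  ]]
wrist cam pos [0.5483 0.0659 0.384 ] [[ 1.     -0.0009 -0.0019]
 [-0.0004 -0.9738  0.2272]
 [-0.002  -0.2272 -0.9738]]
```

Sizes match: plate 90x80 mm, tray 170x160 mm, post and pivot within 5 mm of prediction. The tab starts near q = 0. I'll turn the tool so the fingers close along the filter's y, which suits both the post and the bar, while moving over the post.

```bash
cat >> h.py <<'E'
from scipy.spatial.transform import Rotation as Ro
from bench import robot
def go(x,y,z,yaw=3.033):
    "row units from present pose to a tool-down pose"
    o=robot.get_obs();R=Ro.from_euler('xyz',o["ee_rot"])
    D=R.inv()*Ro.from_euler('xyz',[np.pi,0,yaw])
    print(np.round(np.r_[R.inv().apply(np.array([x,y,z])-o["tool_pos"])/.2,D.as_rotvec()/np.radians(30)],3))
E
python3 -m handwheel '[[0.6,-0.44,0,0,0,-1],[0.6,-0.44,0,0,0,-1],[0.6,-0.44,0,0,0,-1],[0.6,-0.44,0,0,0,-1],[0.6,-0.44,0,0,0,-1]]' 0
python3 -m handwheel '[[0,0,0,0,0,-1],[0,0,0,0,0,-1],[0,0,0,0,0,-1],[0,0,0,0,0,-1],[0,0,0,0,0,-1]]'
python3 -m handwheel '[[0,0,0,0,0,-0.79],[0,0,0,0,0,-0.79],[0,0,0,0,0,-0.79],[0,0,0,0,0,-0.79],[0,0,0,0,0,-0.79]]'
python3 -c "
from h import *
go(.461,.224,.1);print(robot.get_obs()['joint_positions'])"
```

```text
time: 0.52
tool_pos: [0.4593, 0.1232, 0.2055]
ee_rot: [-3.142, -0.002, 2.104]
wrist_force: [0.0, 0.0, 0.6]
width: 0.0645
finger_force: 0.0
time: 0.93
tool_pos: [0.4623, 0.1193, 0.205]
ee_rot: [-3.141, -0.0, 2.619]
wrist_force: [-0.2, -0.3, -0.3]
width: 0.0469
finger_force: 0.0
time: 1.35
tool_pos: [0.4622, 0.1194, 0.2051]
ee_rot: [-3.141, -0.0, 3.029]
wrist_force: [-0.2, 0.3, -0.4]
width: 0.0467
finger_force: 0.0
[ 0.065  0.519  0.526 -0.001 -0.001 -0.008]
[ 1.34272169e-01 -7.50288640e-02  1.53451700e+00 -3.39448238e-04
  1.68257280e+00 -1.32370755e+00]
```

```bash
python3 -m handwheel '[[0.06,0.52,0.35,0,0,0],[0.06,0.52,0.35,0,0,0],[0.06,0.52,0.35,0,0,0],[0.06,0.52,0.35,0,0,0],[0.06,0.52,0.35,0,0,0]]'
python3 - <<'E'
from h import *
import cv2
a=viewer.snapshot("wrist");c=viewer.calibration("wrist")
cv2.imwrite("pics/w1.png",a[:,:,::-1])
for X in([.461,.224,.06],[.4954,.2186,.038],[.556,.2137,.059]):print(proj(c,X))
E
```

```text
time: 1.77
tool_pos: [0.4602, 0.2252, 0.1331]
ee_rot: [-3.139, -0.004, 3.032]
wrist_force: [1.0, 0.0, -0.3]
width: 0.0471
finger_force: 0.0
[316.15135374 209.91194396]
[314.7391837  237.87156435]
[316.57022649 303.83187848]
```

View pics/w1.png

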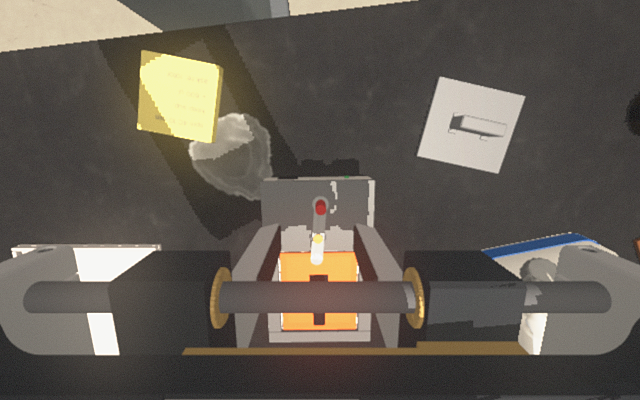

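The wrist view shows the post's top at (320.5,208), the pivot at about (318,239) and the bar centred near u=319.5. Predictions are within about 4 px.

Run:
```python
from h import *
np.set_printoptions(precision=4,suppress=True)
c=viewer.calibration("wrist")
p,b=px(c,320.5,208,.06),px(c,318,239,.038)
print(p,b,px(c,319.5,302,.059), "plate edges mid",px(c,279,290,.033),px(c,358,290,.033))
go(p[0],p[1],.043)
```

```text
[0.4597 0.2281 0.06  ] [0.497  0.2217 0.038 ] [0.5543 0.2168 0.059 ] plate edges mid [0.5515 0.1737 0.033 ] [0.5608 0.2576 0.033 ]
[ 0.009  0.018  0.459 -0.003 -0.002 -0.004]
```

```bash
python3 -m handwheel '[[0.01,0.01,0.2,0,0,0],[0.01,0.01,0.35,0,0,0],[0.01,0.01,0.45,0,0,0],[0.01,0.01,0.45,0,0,0],[0.01,0.01,0.45,0,0,0]]'
python3 -m handwheel '[[0,0,0,0,0,0],[0,0,0,0,0,0],[0,0,0,0,0,0],[0,0,0,0,0,0],[0,0,0,0,0,0],[0,0,0,0,0,0]]' 1
```

```text
time: 2.23
tool_pos: [0.4602, 0.2257, 0.046]
ee_rot: [-3.141, -0.0, 3.029]
wrist_force: [1.1, -0.2, 0.2]
width: 0.0474
finger_force: 0.0
time: 2.73
tool_pos: [0.46, 0.2271, 0.046]
ee_rot: [3.141, 0.001, 3.032]
wrist_force: [0.0, 2.1, 1.1]
width: 0.0107
finger_force: 0.6
```

```bash
python3 -m handwheel '[[0,0,0,0,0,0],[-0.003,-0.03,0,0,0,0],[-0.01,-0.06,0,0,0,0],[-0.024,-0.088,0,0,0,0],[-0.041,-0.112,0,0,0,0],[-0.063,-0.134,0,0,0,0],[-0.088,-0.152,0,0,0,0],[-0.115,-0.164,0,0,0,0],[-0.14,-0.172,0,0,0,0],[-0.16,-0.174,0,0,0,0]]'
python3 -m handwheel '[[0,0,0,0,0,0],[0,0,0,0,0,0]]'
```

```text
time: 3.57
tool_pos: [0.4869, 0.1886, 0.0459]
ee_rot: [-3.141, -0.002, 3.032]
wrist_force: [-0.7, -1.8, 4.4]
width: 0.009
finger_force: 30.0
time: 3.73
tool_pos: [0.4885, 0.1882, 0.0459]
ee_rot: [-3.141, 0.002, 3.031]
wrist_force: [-0.2, -1.7, 3.6]
width: 0.0089
finger_force: 30.0
```

```bash
python3 -m handwheel '[[0,0,0,0,0,0],[0,0,0,0,0,0],[0,0,0,0,0,0],[0,0,-0.15,0,0,0],[0,0,-0.35,0,0,0],[0,0,-0.4,0,0,0],[0,0,-0.4,0,0,0]]' 0.35
python3 - <<'E'
from h import *
import cv2
a=viewer.snapshot("scene")
cv2.imwrite("pics/s2.png",cv2.resize(a[145:265,265:425,::-1],None,fx=4,fy=4))
go(.5555,.2152,.11)
E
```

```text
time: 4.32
tool_pos: [0.4904, 0.1896, 0.1297]
ee_rot: [3.138, 0.008, 3.032]
wrist_force: [1.1, -0.9, 0.5]
width: 0.0303
finger_force: 0.0
[-0.317  0.166  0.086  0.003  0.007 -0.002]
```

View pics/s2.png

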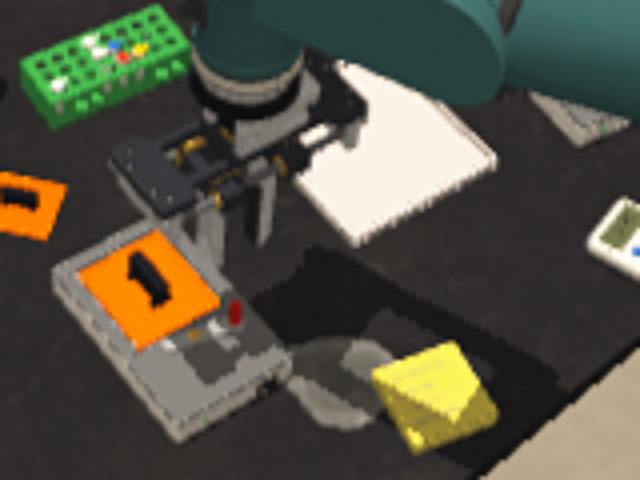

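The tab now lies along the plate's near edge (post at crop (235,312)), so it is turned about 85° and clears the filter. Next is the bar.

```bash
python3 -m handwheel '[[-0.16,0.08,0,0,0,0],[-0.32,0.165,0.05,0,0,0],[-0.32,0.165,0.09,0,0,0],[-0.32,0.165,0.25,0,0,0],[-0.32,0.165,0.38,0,0,0],[-0.32,0.165,0.45,0,0,0],[-0.32,0.165,0.455,0,0,0],[-0.32,0.165,0.455,0,0,0]]' 0.2
python3 -m handwheel '[[0,0,0,0,0,0],[0,0,0,0,0,0],[0,0,0,0,0,0],[0,0,0,0,0,0],[0,0,0,0,0,0],[0,0,0,0,0,0],[0,0,0,0,0,0]]' 1
```

```text
time: 5.03
tool_pos: [0.5528, 0.2138, 0.0333]
ee_rot: [-3.139, -0.004, 3.032]
wrist_force: [-2.5, -1.5, 7.5]
width: 0.0372
finger_force: 3.4
time: 5.62
tool_pos: [0.5543, 0.2147, 0.0334]
ee_rot: [-3.142, -0.002, 3.032]
wrist_force: [0.4, 1.9, -0.3]
width: 0.0119
finger_force: 30.4
```

```bash
python3 -m handwheel '[[0,0,-0.03,0,0,0],[0,0,-0.1,0,0,0],[0,0,-0.2,0,0,0],[0,0,-0.3,0,0,0],[0,0,-0.4,0,0,0],[0,0,-0.45,0,0,0],[0,0,-0.45,0,0,0],[0,0,-0.45,0,0,0]]'
python3 -c "
from h import *
go(.57,-.05,.12);go(.57,-.05,.0105)"
```

```text
time: 6.28
tool_pos: [0.555, 0.2142, 0.1245]
ee_rot: [-3.141, 0.0, 3.031]
wrist_force: [-0.1, -0.1, -1.0]
width: 0.0118
finger_force: 30.8
[-2.200e-01 -1.305e+00  2.300e-02 -1.000e-03  1.000e-03 -3.000e-03]
[-2.200e-01 -1.305e+00  5.710e-01 -1.000e-03  1.000e-03 -3.000e-03]
```

Held (width 11.8 mm, weight felt about 1 N). I'll carry it to the tray in two moves, then lower.

```bash
python3 -m handwheel '[[-0.02,-0.1,0,0,0,0],[-0.05,-0.25,0,0,0,0],[-0.08,-0.4,0,0,0,0],[-0.11,-0.55,0,0,0,0],[-0.14,-0.7,0,0,0,0],[-0.16,-0.82,0,0,0,0],[-0.17,-0.9,0,0,0,0],[-0.17,-0.9,0,0,0,0]]'
python3 -m handwheel '[[-0.02,-0.1,0,0,0,0],[-0.035,-0.25,0,0,0,0],[-0.05,-0.35,0,0,0,0],[-0.05,-0.4,0,0,0,0],[-0.05,-0.4,0,0,0,0],[-0.05,-0.4,0,0,0,0]]'
python3 - <<'E'
from h import *
import cv2
cv2.imwrite("pics/d3.png",cv2.resize(viewer.snapshot("side")[190:310,240:440,::-1],None,fx=4,fy=4))
go(.57,-.05,.0105)
E
```

```text
time: 6.95
tool_pos: [0.5678, 0.0285, 0.122]
ee_rot: [-3.139, -0.004, 3.027]
wrist_force: [-0.5, -0.0, -0.6]
width: 0.0114
finger_force: 30.8
time: 7.45
tool_pos: [0.5696, -0.0478, 0.1235]
ee_rot: [3.14, -0.002, 3.031]
wrist_force: [-0.1, 0.2, -1.6]
width: 0.0115
finger_force: 30.8
[-0.003 -0.014  0.566  0.002 -0.003 -0.001]
```

View pics/d3.png

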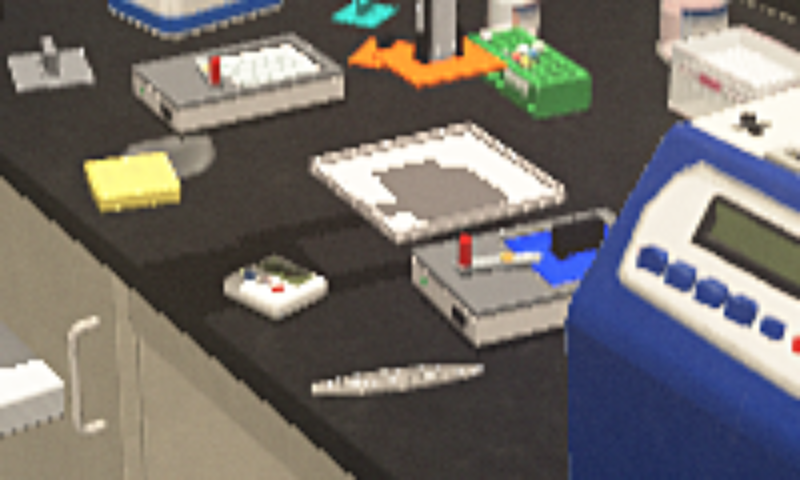

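The plate hangs level in the fingers at about (450,62) in the crop, above the empty tray at (440,185). The blue filter is untouched. I'll lower it gently.

```bash
python3 -m handwheel '[[0,-0.01,0.1,0,0,0],[0,-0.01,0.22,0,0,0],[0,-0.01,0.34,0,0,0],[0,-0.01,0.44,0,0,0],[0,-0.01,0.5,0,0,0],[0,-0.01,0.53,0,0,0],[0,-0.01,0.545,0,0,0],[0,-0.01,0.555,0,0,0],[0,-0.01,0.555,0,0,0]]'
```

```text
time: 8.25
tool_pos: [0.5707, -0.0505, 0.0144]
ee_rot: [-3.142, 0.002, 3.032]
wrist_force: [0.2, -0.2, -1.0]
width: 0.0119
finger_force: 30.8
```

```bash
python3 -m handwheel '[[0,0,0.01,0,0,0],[0,0,0.02,0,0,0],[0,0,0.025,0,0,0],[0,0,0.025,0,0,0]]'
```

```text
time: 8.58
tool_pos: [0.5705, -0.0508, 0.0094]
ee_rot: [-3.142, 0.002, 3.032]
wrist_force: [0.1, -0.4, 2.2]
width: 0.0115
finger_force: 31.0
```

Contact: the force changed from -1 to +2.2 N at the expected height. I'll open gently and retreat.

```bash
python3 -m handwheel '[[0,0,0,0,0,0],[0,0,0,0,0,0],[0,0,0,0,0,0],[0,0,-0.03,0,0,0],[0,0,-0.2,0,0,0],[0,0,-0.4,0,0,0],[0,0,-0.6,0,0,0],[0,0,-0.6,0,0,0],[0,0,-0.6,0,0,0]]' 0.3
python3 - <<'E'
from h import *
import cv2
cv2.imwrite("pics/d4.png",cv2.resize(viewer.snapshot("side")[190:310,240:440,::-1],None,fx=4,fy=4))
E
```

```text
time: 9.33
tool_pos: [0.572, -0.0509, 0.1324]
ee_rot: [-3.141, 0.007, 3.032]
wrist_force: [0.8, 0.2, -0.6]
width: 0.0327
finger_force: 0.0
```

View pics/d4.png

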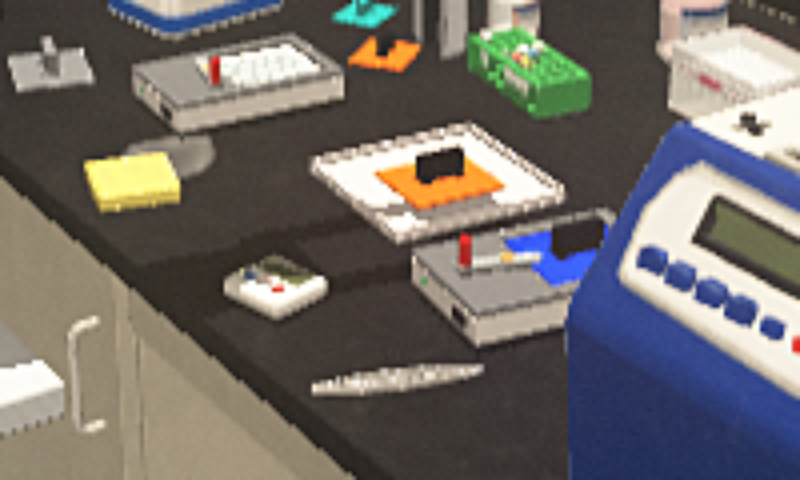

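The amber filter lies flat at the tray's centre (440,178) with the gripper clear, so I'll hand it in.

```bash
python3 -c "
from bench import robot
print(robot.close_job())"
```

```text
the job is handed in; nothing more can be done
None
```

I turned the amber filter's tab about 85° aside, set the filter flat in the middle of the white tray, left the blue one in place, and handed the job in at about 9.4 s; no verdict was returned.

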